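# Close and lock the slide stainer

## Task

Gently lower the open cover of the slide stainer until it is fully down on its stop, without letting it slam. Then turn the black lock collar on the cover clockwise (seen from above it) until its pointer is in line with the raised bar that marks locked, not past it, and let go. Leave the pots, the jar and the slide tray where they stand.

Things in the scene. Friction and masses are not known exactly. Their poses are not given: they have to be found in the camera images.
- stainer: White wedge-shaped housing, fixed to the bench, 205 x 240 mm; origin at bench height (housing x -65 to +140, y -120 to +120 mm); x, y level, z up. Its deck slopes 30 degrees: low at -x (towards the robot, 65 mm high), high at +x (160 mm). The cover's hinge runs along y.
- hinge (a point): Middle of the cover's hinge line, on the housing at (100, 0, 170) mm of stainer; axes as stainer.
- cover (a joint): Angle of the flat pale cover, rad: 0 = fully down on its stop (sloping 30 degrees down towards the robot), up to 1.35 = open. Stiff hinge: it stays where it is left; moving it takes up to about 10 N at the tab. Plate 226 mm wide, 12 mm thick, reaching 10 to 198 mm from the hinge.
- cover_tab (a point): Middle of the grey grip tab on the cover's free front edge. Axes of the cover: -x from the hinge down along it, y along the hinge, z out of its upper face; point at (-230, 0, 7) mm from the hinge. Tab 30 mm wide (y), 14 mm thick, 198 to 252 mm from the hinge; free in front of the housing. Can be pinched on its sides (along y), tool upright or tilted up to square with the cover.
- collar (a joint): Angle of the lock collar, rad: 0 = pointer at the round dot (open), grows clockwise seen from above the cover; 1.35 = pointer in line with the raised bar (locked); it can be turned too far, up to 1.9. It stays where it is left (friction about 0.12 N m).
- collar_top (a point): Centre of the top of the black fluted collar; z is its axis, square to the cover (leaning 30 degrees to the robot when the cover is down), 87 mm from the hinge along the cover's -x. Collar 56 mm across; top 36 mm above the cover's upper face (48 mm above the hinge plane), underside 2 mm above the face. A fixed hub 34 mm across in its bore stands 2 mm proud. Turns with the collar.
- collar_pointer (a point): Tip of the collar's only pointer, a black nub 10 mm wide that sticks out 18 mm from the collar's side, close to the cover: from 2.5 to 7.5 mm above the cover's upper face. The point is 46 mm from the collar's axis. A pale line on the nub and on the collar's top show the same direction.
- locked_mark (a point): Middle of the raised dark steel bar that marks locked, on the cover between collar and hinge: 22 x 10 mm, 3 mm high, 60 mm from the collar's axis straight towards the hinge. (The open mark is a round steel dot 12 mm across, at the robot's left of the collar.)
- pot_a: Bystander: upright specimen pot, 40 mm across, 90 mm high, origin under its centre.
- pot_b: Bystander: another such pot.
- jar: Bystander: amber glass reagent jar, 60 mm across, 100 mm high, origin under its centre.
- tray: Bystander: flat wooden slide tray, 200 x 160 x 16 mm, origin under its centre.

How it is judged (in metres and radians):
On the way, in this order (a step that is already met when the one before it is completed fails the run):
1. the cover is fully down on its stop (value of joint cover below 0.03 rad), for 0.2 s.
2. with the cover down, the collar's pointer is in line with the locked bar (value of joint cover below 0.03 rad and value of joint collar between 1.25 and 1.45 rad), for 0.2 s.
At the end, for the whole second after the job is handed in: The cover is down on its stop (within 0.03 rad) and the lock collar is at rest at the locked mark (1.35 rad, within 0.10 rad) (all of step 2 and velocity of joint collar between -0.05 and 0.05 rad/s); the robot touches nothing.
It fails at once if the cover slams: it comes down faster than 1 rad/s in the last 0.25 rad (value of joint cover below 0.25 rad and velocity of joint cover below -1 rad/s).
It fails at once if a specimen pot (pot_a) is moved more than 30 mm or toppled (distance of pot_a from where it was at the start of the episode above 0.03 m or angle between pot_a's own z axis and vertical above 0.5 rad).
It fails at once if a specimen pot (pot_b) is moved more than 30 mm or toppled (distance of pot_b from where it was at the start of the episode above 0.03 m or angle between pot_b's own z axis and vertical above 0.5 rad).
It fails at once if the reagent jar (jar) is moved more than 30 mm or toppled (distance of jar from where it was at the start of the episode above 0.03 m or angle between jar's own z axis and vertical above 0.5 rad).
It fails at once if the slide tray (tray) is moved more than 30 mm or toppled (distance of tray from where it was at the start of the episode above 0.03 m or angle between tray's own z axis and vertical above 0.5 rad).
It also fails if it takes over 61 s, if anything falls off the work surface, if the arm or the gripper's body presses on something with over 40 N, if the wrist force passes 120 N, or if a joint passes its speed limit or range.

## Robot

A 6-joint arm with a two-finger parallel gripper is mounted at the origin on the work surface. World frame = base frame: x ahead of the robot, y to its left, z up, the work surface at z = 0. Lengths are in mm, angles in rad, forces in N, time in s.
With the tool pointing down it reaches from about 275 to 1000 mm from the base axis. Payload 8.4 kg.
Tool frame: the origin (TCP) lies on the mounting face of the last link; the fingertips stand 173 mm ahead of it and the grasp point (between the pads) lies 155 mm ahead of it; z points along the fingers, y is the line along which they close (so a half turn about z gives the same grasp; the last joint's range is limited). The gripper opens to 85 mm and grips with 20 to 120 N. Pads are 22 mm wide; open, the fingers measure 114 mm over their backs; the gripper's body (76 mm by 85 mm) begins 54 mm behind the grasp point. The pads swing forward as they close: fully open they stand 13 mm farther back than shut.
Start: joints at [-1.249, 0.353, 1.633, -0, 1.155, -0.002], TCP at [198.856, -592.525, 404.681] pointing down, gripper open.
Joint ranges: [-2.63, 2.63], [-0.92, 2.1], [0.06, 2.66], [-1.3, 4.44], [0, 2.69], [-3.02, 3.02]. Speed limits (rad/s): [2.22, 2.22, 2.79, 3.14, 3.14, 3.14].

## Interface

Orientations are given as [roll, pitch, yaw] about the fixed x, y, z axes, in that order (R = Rz(yaw) Ry(pitch) Rx(roll)).
In Python, from rig import r gives the robot as it stands.
- The arm moves only by the tool apply_moves, never from a script. Its argument "deltas" is a list of rows, each an object with "claw": the gripper command: -1 is fully open, 1 is shut, values between are in proportion; "delta_pos": the shift along the tool's x, y, z in cm, a list of three; "yaw": the turn about the tool's z in rad. In form: [{"claw": claw, "delta_pos": [tx, ty, tz], "yaw": yaw}, ...]. A call has 1 to 8 rows; each row shifts and turns the commanded pose from where the row before left it, along the tool's axes as they then stand; what a row does not reach is not made up. A row lasts 1/8 s, in which the tool goes at most 62.5 mm and 10.7 degrees, less where a joint would pass 70% of its speed; a pose out of reach is approached as far as the arm can. A call with a gripper value outside its range is refused whole. The fingers move at their own pace and stop on an object; "grip_force" is the grip in N (left out, the last holds). Time passes only in rows, so rows that do not move let the fingers close. It gives the time, the measured TCP pose, the force, the opening and the grip force at its end, in the units of the state.
- r.sense(): the state, without advancing time (a new reading comes with each control period).
- r.grab_frame(name): name is "scene" or "top" or "wrist"; returns a dict with "img" (480x640x3 uint8, blue, green, red), "z_map" (480x640 float32, mm along the optical axis (not along the pixel's ray), 0 where there is no reading), "fx", "fy", "cx", "cy" (pixels), "eye" and "rotation" of the camera in the world; the wrist camera has in their place "T_tool_cam" (4x4, takes a point from camera to tool coordinates, whose origin is the TCP and whose axes are the flange's). Camera axes: x right, y up, looking along -z (the intrinsics and any distortion apply to the point x, -y, -z); pixel columns grow to the right and rows downward; lengths in mm; the calibration is good to about 2 mm. A picture is of the moment at which its call begins: read the wrist's pose just before it.
- r.sign_off(): hands the job in; it is judged then, once.
The state is a dict: "clock": time; "qpos": joint angles; "qvel": joint speeds; "joint_efforts": joint torques, N m; "eef_pos": TCP position; "tcp_rot": TCP orientation; "contact_force": force on the tool from outside, world axes, zero at the start; "wrist_torque": the same for the moment, N m; "opening": opening from 0.0 (shut) to 1.0 (fully open); "grasp_force": force on a finger pad.
Only numpy, scipy, OpenCV 4.12 (cv2) and the standard library are available. Lean on these libraries where they do the work, as an engineer would, in place of code of your own. Each camera call takes 0.05 s, during which the arm holds its last target. There are 200 camera calls.

## Working session

There is one attempt and no reset: what is moved stays moved. The work goes in short steps, Python scripts to look and compute and a tool call to move; the robot and the scene stay as the last step left them, time stands still between calls to the robot, and variables do not carry over. Pictures are saved under pics/ and viewed, at most 10 in all, crops included, and the job is handed in when it is done.

Besides the shell and the picture viewer there is one more tool, called after "Emit:" as name([rows], argument=value, ...), one row to a line, values as JSON. apply_moves: Moves the arm, as the interface text tells. Its arguments: {"type":"object","properties":{"deltas":{"type":"array"},"grip_force":{"type":"number"}},"required":["deltas"]}

```bash
ls; mkdir -p pics; python3 - <<'E'
from rig import r
import cv2,numpy as np,pickle
print({k:np.round(v,3) for k,v in r.sense().items()})
D={}
for n in("scene","top"):
    f=r.grab_frame(n);D[n]=f;cv2.imwrite(f"pics/{n}0.png",f["img"])
    print(n,f["fx"],f["fy"],f["cx"],f["cy"],f["eye"],np.round(f["rotation"],3).tolist(),[k for k in f])
pickle.dump(D,open("d0.pkl","wb"))
E
```

```text
pics
{'clock': np.float64(0.0), 'qpos': array([-1.249,  0.354,  1.634, -0.   ,  1.155, -0.002]), 'qvel': array([-0.   , -0.001, -0.001,  0.001,  0.   , -0.002]), 'joint_efforts': array([ 4.0000e-03, -6.0524e+01, -3.4206e+01,  0.0000e+00,  9.0000e-03,
        0.0000e+00]), 'eef_pos': array([ 198.769, -592.308,  403.985]), 'tcp_rot': array([-3.14 ,  0.   ,  0.324]), 'contact_force': array([-0.319,  0.375,  0.005]), 'wrist_torque': array([ 0.029,  0.018, -0.007]), 'grasp_force': np.float64(0.0), 'opening': np.float64(0.996)}
scene 476.57434630293045 476.57434630293045 320.16305796327856 235.8329666094392 [1028.93174579  -88.19732724  973.08525713] [0.488, -0.0, 1.122] ['img', 'z_map', 'fx', 'fy', 'cx', 'cy', 'eye', 'rotation']
top 617.0343677008627 617.0343677008627 314.16675933822876 239.4466096419071 [ 480.78323179  108.30068608 1529.72980267] [0.101, -0.0, -1.566] ['img', 'z_map', 'fx', 'fy', 'cx', 'cy', 'eye', 'rotation']
```

View pics/scene0.png

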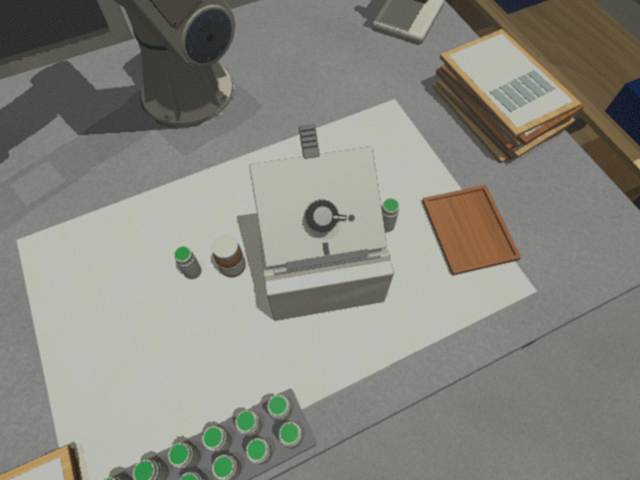

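View pics/top0.png

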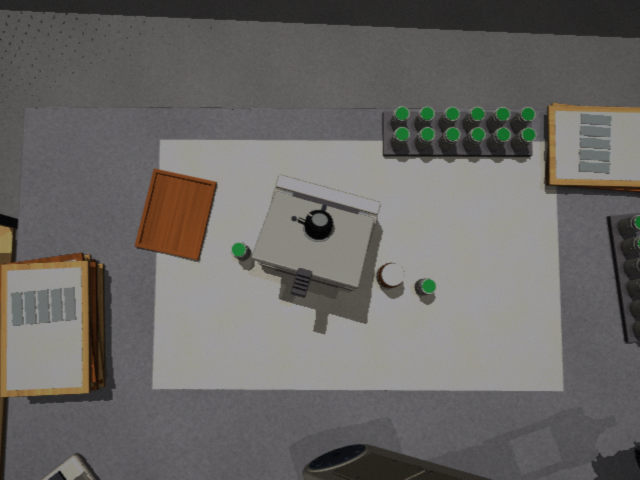

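```bash
cat > h.py <<'E'
import numpy as np,cv2
from scipy.spatial.transform import Rotation as Ro
def rot(f): return Ro.from_euler("xyz",f["rotation"]).as_matrix()
def cloud(f,R=None,t=None):
    v,u=np.mgrid[0:480,0:640]; z=f["z_map"]
    p=np.dstack([(u-f["cx"])/f["fx"]*z,-(v-f["cy"])/f["fy"]*z,-z])
    R=rot(f) if R is None else R; t=f["eye"] if t is None else t
    P=p@np.asarray(R).T+t; P[z<=0]=np.nan
    return P
def plane(Q,it=300,tol=3):
    g=np.random.default_rng(0);best=None
    for _ in range(it):
        a,b,c=Q[g.choice(len(Q),3,False)];n=np.cross(b-a,c-a);l=np.linalg.norm(n)
        if l<1:continue
        m=abs((Q-a)@n/l)<tol
        if best is None or m.sum()>best.sum():best=m
    c=Q[best].mean(0);n=np.linalg.svd(Q[best]-c,full_matrices=False)[2][2];n*=np.sign(n[2])
    return n,c,abs((Q-c)@n)<tol
E
python3 - <<'E'
from h import *;import pickle
D=pickle.load(open("d0.pkl","rb"))
for n,(u0,u1,v0,v1) in dict(scene=(240,400,140,330),top=(245,390,170,300)).items():
    f=D[n];P=cloud(f);hsv=cv2.cvtColor(f["img"],cv2.COLOR_BGR2HSV)
    M=np.zeros((480,640),bool);M[v0:v1,u0:u1]=1;M&=P[...,2]>60
    Q=P[M];nn,c,m=plane(Q)
    print(n,"normal",nn.round(3),"c",c.round(1),m.sum(),len(Q),"tilt",np.degrees(np.arccos(nn[2])).round(1),"az",np.degrees(np.arctan2(nn[1],nn[0])).round(1))
    # in-plane rect; axis e1=horizontal(hinge)
    In=np.zeros_like(M);In[M]=m
    k=cv2.morphologyEx(In.astype(np.uint8),cv2.MORPH_OPEN,np.ones((9,9)))>0
    q=P[k];y=np.cross([0,0,1],nn);y/=np.linalg.norm(y);x=np.cross(y,nn)
    ab=np.c_[(q-c)@x,(q-c)@y].astype(np.float32);rc=cv2.minAreaRect(ab);print(rc)
    print("corners",[(c+a*x+b*y).round(0).tolist() for a,b in cv2.boxPoints(rc)])
    # bench z, green lids, dark things above plane
    print("bench z",np.nanmedian(P[...,2][np.abs(P[...,2])<20]))
    g=cv2.inRange(hsv,(45,100,40),(85,255,255))
    for i,s in enumerate(cv2.connectedComponentsWithStats(g)[2][1:]):
        if s[4]>40:
            lab=cv2.connectedComponents(g)[1]==i+1;print(" lid",np.nanmedian(P[lab],0).round(0),s[:2])
    h=(P-c)@nn
    col=M&(h>20)&(h<45);print("collar",np.nanmean(P[col],0).round(1),col.sum(), "h max",np.nanpercentile(h[col],95))
    print("scale",np.nanmin(P[M],0),np.nanmax(P[M],0))
f=D["top"];P=cloud(f)
for u,v in[(301,283),(318,222),(295,218),(324,208),(391,274),(391,265),(176,215)]:print(u,v,P[v,u].round(0))
f=D["scene"];P=cloud(f)
for u,v in[(309,139),(322,216),(348,218),(325,250),(227,248),(307,128)]:print(u,v,P[v,u].round(0))
E
```

```text
scene normal [ 0.506 -0.141  0.851] c [622.9 103.9 233.7] 12193 19173 tilt 31.7 az -15.5
((-6.201225280761719, 10.67681884765625), (196.20925903320312, 157.92291259765625), 86.64264678955078)
corners [[526.0, 45.0, 281.0], [653.0, 0.0, 199.0], [715.0, 186.0, 193.0], [588.0, 231.0, 275.0]]
bench z 1.9143538282493182
 lid [604. 286.  93.] [385 199]
 lid [ 521. -158.   92.] [175 247]
 lid [880. -99. 101.] [270 397]
 lid [ 880. -159.  101.] [237 412]
 lid [930. -99. 101.] [281 424]
 lid [ 879. -219.  101.] [204 428]
 lid [ 930. -159.  101.] [248 440]
 lid [ 880. -279.  101.] [170 445]
 lid [ 930. -219.  101.] [214 457]
 lid [ 879. -338.  101.] [134 462]
 lid [ 920. -274.  101.] [181 475]
collar [651.9  97.5 258.2] 837 h max 39.63872719109171
scale [513.69797263 -54.61648424  60.06328448] [769.38284347 305.44082735 303.78214067]
top normal [ 0.505 -0.142  0.852] c [615.4 107.8 236.7] 6444 10405 tilt 31.6 az -15.7
((0.0, 0.0), (0.0, 0.0), 0.0)
corners [[615.0, 108.0, 237.0], [615.0, 108.0, 237.0], [615.0, 108.0, 237.0], [615.0, 108.0, 237.0]]
bench z 0.3840766905241253
 lid [929. -98. 100.
[... 263 characters left out ...]
9. -218.   99.] [447 128]
 lid [ 878. -278.   99.] [472 128]
 lid [ 878. -339.   99.] [497 128]
 lid [ 879. -398.  100.] [523 128]
 lid [ 671. -647.  100.] [635 216]
 lid [603. 287.  91.] [232 243]
 lid [ 519. -159.   91.] [422 279]
collar [645.9  98.6 258.1] 570 h max 40.51511368649462
scale [490.45549767 -68.67009856  60.01237619] [766.73747907 273.03539877 318.23538835]
301 283 [518. 134. 298.]
318 222 [645. 101. 264.]
295 218 [659. 150. 223.]
324 208 [686.  87. 189.]
391 274 [546. -70.  99.]
391 265 [567. -70.  97.]
176 215 [695. 453.   8.]
309 139 [521. 134. 301.]
322 216 [653.  96. 259.]
348 218 [659. 146. 222.]
325 250 [688.  86. 198.]
227 248 [555. -71. 102.]
307 128 [505. 138. 311.]
```

Emit:
apply_moves([
  {"claw": 1,"delta_pos": [0,0,-3],"yaw": 0.149},
  {"claw": 1,"delta_pos": [0,0,-3],"yaw": 0.149},
  {"claw": 1,"delta_pos": [0,0,-3],"yaw": 0.149},
  {"claw": 1,"delta_pos": [0,0,-3],"yaw": 0.149},
  {"claw": 1,"delta_pos": [0.5,-4,0],"yaw": 0},
  {"claw": 1,"delta_pos": [0.5,-4,0],"yaw": 0},
  {"claw": 1,"delta_pos": [0.5,-4,0],"yaw": 0},
  {"claw": 1,"delta_pos": [0.5,-4,0],"yaw": 0},
], grip_force=40)

```text
clock: 1.1
eef_pos: [261.4, -442.5, 524.3]
tcp_rot: [-3.141, 0.0, -0.272]
contact_force: [1.3, 0.6, -0.1]
opening: 0.001
grasp_force: 0.0
```

Emit:
apply_moves([
  {"claw": 1,"delta_pos": [0.7,-4.5,0],"yaw": 0},
  {"claw": 1,"delta_pos": [0.7,-4.5,0],"yaw": 0},
  {"claw": 1,"delta_pos": [0.7,-4.5,0],"yaw": 0},
  {"claw": 1,"delta_pos": [0.7,-4.5,0],"yaw": 0},
  {"claw": 1,"delta_pos": [0.7,-4.5,0],"yaw": 0},
  {"claw": 1,"delta_pos": [0.7,-4.5,0],"yaw": 0},
  {"claw": 1,"delta_pos": [0.7,-4.5,0],"yaw": 0},
  {"claw": 1,"delta_pos": [0.7,-4.5,0],"yaw": 0},
])

```text
clock: 2.1
eef_pos: [412.1, -110.6, 524.6]
tcp_rot: [3.142, 0.0, -0.272]
contact_force: [0.8, -0.5, -0.5]
opening: -0.0
grasp_force: 0.0
```

Emit:
apply_moves([
  {"claw": 1,"delta_pos": [0.7,-4.4,0],"yaw": 0},
  {"claw": 1,"delta_pos": [0.7,-4.4,0],"yaw": 0},
  {"claw": 1,"delta_pos": [0.7,-4.4,0],"yaw": 0},
  {"claw": 1,"delta_pos": [0.7,-4.4,0],"yaw": 0},
  {"claw": 1,"delta_pos": [0.7,-4.4,0],"yaw": 0},
  {"claw": 1,"delta_pos": [0.7,-4.4,0],"yaw": 0},
  {"claw": 1,"delta_pos": [0,0,0],"yaw": 0},
])

```text
clock: 2.98
eef_pos: [524.0, 133.0, 523.9]
tcp_rot: [-3.142, 0.001, -0.269]
contact_force: [0.7, -0.9, -0.3]
opening: -0.002
grasp_force: 0.0
```

```bash
python3 - <<'E'
import numpy as np
th=np.r_[1.075:0.1:-.05,0.075,0.05,0.025,0]
e=th-np.pi/6
s=650.6-220*np.cos(e)+14*np.sin(e)
z=170+220*np.sin(e)+14*np.cos(e)+11*abs(np.tan(e))+173
for a,b,c,d,f in zip(th,s,z,np.r_[0,np.diff(s)],np.r_[0,-np.diff(z)]):print(f"{a:.3f} {b:.1f} {c:.1f}  {d/10:.2f} {f/10:.2f}")
E
```

```text
1.075 470.5 476.9  0.00 0.00
1.025 464.4 467.1  -0.61 0.99
0.975 458.7 456.9  -0.57 1.01
0.925 453.6 446.5  -0.52 1.04
0.875 448.9 435.9  -0.47 1.06
0.825 444.7 425.1  -0.42 1.08
0.775 441.0 414.1  -0.37 1.10
0.725 437.8 403.0  -0.32 1.11
0.675 435.2 391.7  -0.26 1.13
0.625 433.1 380.3  -0.21 1.14
0.575 431.6 368.9  -0.15 1.15
0.525 430.6 357.3  -0.10 1.15
0.475 430.2 346.8  -0.04 1.05
0.425 430.3 336.4  0.01 1.05
0.375 431.0 325.9  0.07 1.04
0.325 432.2 315.5  0.12 1.04
0.275 433.9 305.2  0.18 1.03
0.225 436.2 295.0  0.23 1.02
0.175 439.1 285.0  0.28 1.00
0.125 442.4 275.1  0.34 0.99
0.075 446.3 265.5  0.39 0.97
0.050 448.4 260.8  0.21 0.47
0.025 450.7 256.1  0.23 0.47
0.000 453.1 251.5  0.24 0.46
```

Emit:
apply_moves([
  {"claw": 1,"delta_pos": [0,0,1.5],"yaw": 0},
  {"claw": 1,"delta_pos": [0,0,1.5],"yaw": 0},
  {"claw": 1,"delta_pos": [0,0,1],"yaw": 0},
  {"claw": 1,"delta_pos": [0,0,0.7],"yaw": 0},
  {"claw": 1,"delta_pos": [-0.6,0,1],"yaw": 0},
  {"claw": 1,"delta_pos": [-0.6,0,1],"yaw": 0},
  {"claw": 1,"delta_pos": [0,0,0],"yaw": 0},
])

```text
clock: 3.85
eef_pos: [511.0, 134.3, 456.9]
tcp_rot: [3.141, 0.001, -0.272]
contact_force: [-0.1, 0.3, -0.4]
opening: 0.003
grasp_force: 0.0
```

```bash
python3 - <<'E'
from rig import r
import cv2
f=r.grab_frame("scene");i=f["img"][60:340,180:460];cv2.imwrite("pics/s1.png",cv2.resize(i,None,fx=2,fy=2))
E
```

```text
(no output)
```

View pics/s1.png

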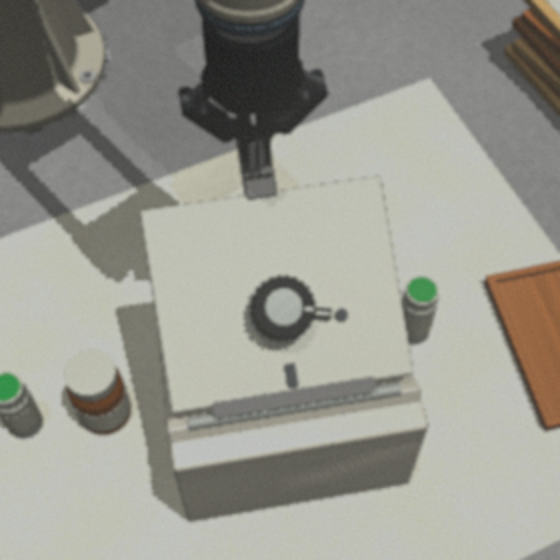

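The closed fingers are on the tab at about (260,185) in the crop; the collar, at (283,308), still points at the dot, at (340,314). I'll keep following the arc.

Emit:
apply_moves([
  {"claw": 1,"delta_pos": [-0.5,0,1.05],"yaw": 0},
  {"claw": 1,"delta_pos": [-0.5,0,1.05],"yaw": 0},
  {"claw": 1,"delta_pos": [-0.4,0,1.1],"yaw": 0},
  {"claw": 1,"delta_pos": [-0.4,0,1.1],"yaw": 0},
  {"claw": 1,"delta_pos": [-0.3,0,1.1],"yaw": 0},
  {"claw": 1,"delta_pos": [-0.25,0,1.1],"yaw": 0},
])

```text
clock: 4.65
eef_pos: [488.8, 140.5, 391.8]
tcp_rot: [3.141, 0.001, -0.272]
contact_force: [-0.8, 2.3, 3.5]
opening: 0.001
grasp_force: 1.3
```

Emit:
apply_moves([
  {"claw": 1,"delta_pos": [-0.2,0,1.1],"yaw": 0},
  {"claw": 1,"delta_pos": [-0.1,0,1.1],"yaw": 0},
  {"claw": 1,"delta_pos": [0,0,1.1],"yaw": 0},
  {"claw": 1,"delta_pos": [0,0,1.05],"yaw": 0},
  {"claw": 1,"delta_pos": [0,0,1.05],"yaw": 0},
  {"claw": 1,"delta_pos": [0.1,0,1],"yaw": 0},
  {"claw": 1,"delta_pos": [0.1,0,1],"yaw": 0},
])

```text
clock: 5.52
eef_pos: [488.2, 140.7, 318.0]
tcp_rot: [3.141, 0.0, -0.272]
contact_force: [-2.2, -0.4, 2.4]
opening: -0.002
grasp_force: 1.4
```

Emit:
apply_moves([
  {"claw": 1,"delta_pos": [0.2,0,0.7],"yaw": 0},
  {"claw": 1,"delta_pos": [0.2,0,0.6],"yaw": 0},
  {"claw": 1,"delta_pos": [0.2,0,0.5],"yaw": 0},
  {"claw": 1,"delta_pos": [0.2,0,0.5],"yaw": 0},
  {"claw": 1,"delta_pos": [0.2,0,0.5],"yaw": 0},
  {"claw": 1,"delta_pos": [0.2,0,0.5],"yaw": 0},
  {"claw": 1,"delta_pos": [0,0,0],"yaw": 0},
])

```text
clock: 6.4
eef_pos: [500.0, 137.4, 285.3]
tcp_rot: [-3.142, -0.0, -0.272]
contact_force: [-0.4, 0.5, -0.3]
opening: 0.0
grasp_force: 0.0
```

Emit:
apply_moves([
  {"claw": 1,"delta_pos": [0.2,0,0.5],"yaw": 0},
  {"claw": 1,"delta_pos": [0.2,0,0.5],"yaw": 0},
  {"claw": 1,"delta_pos": [0.2,0,0.5],"yaw": 0},
  {"claw": 1,"delta_pos": [0.2,0,0.5],"yaw": 0},
  {"claw": 1,"delta_pos": [0.2,0,0.4],"yaw": 0},
  {"claw": 1,"delta_pos": [0.2,0,0.3],"yaw": 0},
  {"claw": 1,"delta_pos": [0.1,0,0.3],"yaw": 0},
])

```text
clock: 7.28
eef_pos: [512.4, 133.8, 255.5]
tcp_rot: [3.141, -0.0, -0.272]
contact_force: [-1.8, -0.1, 1.5]
opening: 0.0
grasp_force: 1.3
```

Emit:
apply_moves([
  {"claw": 1,"delta_pos": [0,0,0.2],"yaw": 0},
  {"claw": 1,"delta_pos": [0,0,0.2],"yaw": 0},
  {"claw": 1,"delta_pos": [0,0,0.1],"yaw": 0},
])

```text
clock: 7.65
eef_pos: [512.9, 134.0, 251.8]
tcp_rot: [-3.141, -0.002, -0.272]
contact_force: [-4.9, -2.1, 21.3]
opening: 0.002
grasp_force: 10.2
```

Emit:
apply_moves([
  {"claw": 1,"delta_pos": [0,0,0.1],"yaw": 0},
  {"claw": 1,"delta_pos": [0,0,0],"yaw": 0},
  {"claw": 1,"delta_pos": [0,0,0],"yaw": 0},
])

```text
clock: 8.02
eef_pos: [512.9, 134.0, 251.7]
tcp_rot: [-3.141, -0.002, -0.272]
contact_force: [-5.9, -2.4, 24.6]
opening: 0.0
grasp_force: 11.9
```

Emit:
apply_moves([
  {"claw": 1,"delta_pos": [0,0,-2],"yaw": 0},
  {"claw": 1,"delta_pos": [-2,0,-4],"yaw": 0},
  {"claw": 1,"delta_pos": [-3,0,-5],"yaw": 0},
  {"claw": 1,"delta_pos": [-3,0,-5],"yaw": 0},
  {"claw": 1,"delta_pos": [-3,0,-5],"yaw": 0},
  {"claw": 1,"delta_pos": [0,0,0],"yaw": 0},
])

```text
clock: 8.78
eef_pos: [405.6, 164.2, 463.5]
tcp_rot: [-3.137, -0.006, -0.271]
contact_force: [0.2, 0.3, 0.2]
opening: 0.002
grasp_force: 0.0
```

```bash
cat > m.py <<'E'
from rig import r
from h import *
import sys
tag=sys.argv[1];F={}
for n,(u0,u1,v0,v1) in dict(scene=(240,400,140,270),top=(245,390,180,300)).items():
    f=F[n]=r.grab_frame(n);P=cloud(f)
    M=np.zeros((480,640),bool);M[v0:v1,u0:u1]=1;M&=(P[...,2]>60)&(P[...,2]<230)
    nn,c,m=plane(P[M]);th=np.pi/6-np.arctan2(nn[:2]@[-.963,.269],nn[2])
    print(n,"theta",th.round(3),"normal",nn.round(3),"c",c.round(1),"az",np.degrees(np.arctan2(-nn[1],-nn[0])).round(1))
    h=(P-c)@nn;k=M&(h>30)&(h<42);q=P[k];y=np.array([.269,.963,0]);x=np.cross(y,nn)
    ab=np.c_[q@x,q@y].astype(np.float32);o=[];ab0=np.median(ab,0);ab=ab[np.linalg.norm(ab-ab0,axis=1)<40]
    (a,b),rad=cv2.minEnclosingCircle(ab);hm=np.nanmedian(h[k]);p=a*x+b*y+(c@nn+hm)*nn
    print(" collar top",p.round(1),"rad",round(rad,1),"h",hm.round(1),k.sum(),"s,l",(p[:2]@[.963,-.269]).round(1),(p[:2]@[.269,.963]).round(1))
i=F["scene"]["img"][130:290,230:410];j=F["top"]["img"][170:310,240:400]
cv2.imwrite(f"pics/{tag}.png",np.hstack([cv2.resize(i,(420,373)),cv2.resize(j,(380,373))]))
E
python3 m.py a
```

```text
scene theta 0.001 normal [-0.481  0.132  0.867] c [619.4 105.8 137.7] az -15.3
 collar top [606.3 112.2 170.3] rad 29.4 h 36.1 388 s,l 553.7 271.1
top theta -0.0 normal [-0.484  0.128  0.866] c [609.8 107.1 130.6] az -14.9
 collar top [603.9 111.  166.6] rad 30.0 h 36.2 464 s,l 551.7 269.4
```

View pics/a.png

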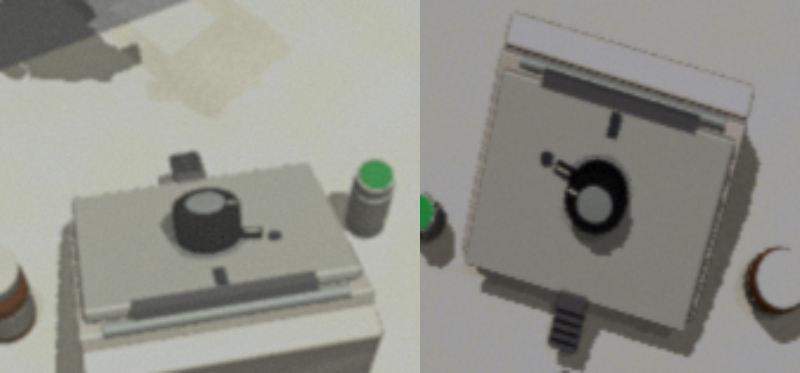

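The cover is down: θ is about 0 in both views, and the collar top is where the geometry puts it. The nub at about (565,170) in the right half of the crop points at the dot, and the bar at (614,125) is on the hinge side. Next I'll place the closed fingertips downhill of the nub.

Emit:
apply_moves([
  {"claw": 1,"delta_pos": [4.16,-1.03,0],"yaw": 0},
  {"claw": 1,"delta_pos": [4.16,-1.03,0],"yaw": 0},
  {"claw": 1,"delta_pos": [4.16,-1.03,0],"yaw": 0},
  {"claw": 1,"delta_pos": [4.16,-1.03,0],"yaw": 0},
  {"claw": 1,"delta_pos": [4.16,-1.03,0],"yaw": 0},
  {"claw": 1,"delta_pos": [0,0,4.5],"yaw": 0},
  {"claw": 1,"delta_pos": [0,0,4.5],"yaw": 0},
  {"claw": 1,"delta_pos": [0,0,4],"yaw": 0},
])

```text
clock: 9.88
eef_pos: [620.2, 156.5, 325.3]
tcp_rot: [3.14, 0.003, -0.273]
contact_force: [0.0, 0.7, -0.4]
opening: 0.0
grasp_force: 0.0
```

Emit:
apply_moves([
  {"claw": 1,"delta_pos": [0,0,0.5],"yaw": 0},
  {"claw": 1,"delta_pos": [0,0,0.3],"yaw": 0},
  {"claw": 1,"delta_pos": [0,0,0],"yaw": 0},
])

```text
clock: 10.25
eef_pos: [621.1, 157.3, 322.9]
tcp_rot: [-3.141, -0.002, -0.272]
contact_force: [0.4, 1.1, 0.6]
opening: -0.0
grasp_force: 0.0
```

Emit:
apply_moves([
  {"claw": 1,"delta_pos": [-0.1,0,0.5],"yaw": 0},
  {"claw": 1,"delta_pos": [0,0,0.5],"yaw": 0},
  {"claw": 1,"delta_pos": [0,0,0.2],"yaw": 0},
  {"claw": 1,"delta_pos": [0,0,0],"yaw": 0},
])

```text
clock: 10.75
eef_pos: [619.4, 157.5, 309.5]
tcp_rot: [3.141, 0.0, -0.272]
contact_force: [0.9, 0.1, -0.3]
opening: -0.0
grasp_force: 0.0
```

Emit:
apply_moves([
  {"claw": 1,"delta_pos": [0,0,0.15],"yaw": 0},
  {"claw": 1,"delta_pos": [0,0,0],"yaw": 0},
])

```text
clock: 11.0
eef_pos: [619.5, 157.5, 308.1]
tcp_rot: [3.142, 0.0, -0.272]
contact_force: [-0.5, -0.1, 0.1]
opening: -0.005
grasp_force: 0.0
```

Emit:
apply_moves([
  {"claw": 1,"delta_pos": [0,0,0.15],"yaw": 0},
  {"claw": 1,"delta_pos": [0,0,0],"yaw": 0},
])

```text
clock: 11.25
eef_pos: [619.4, 157.5, 306.5]
tcp_rot: [3.141, 0.0, -0.272]
contact_force: [0.7, -0.3, 0.2]
opening: 0.001
grasp_force: 0.0
```

Emit:
apply_moves([
  {"claw": 1,"delta_pos": [0,0,0.15],"yaw": 0},
  {"claw": 1,"delta_pos": [0,0,0],"yaw": 0},
])

```text
clock: 11.5
eef_pos: [619.6, 157.5, 305.7]
tcp_rot: [-3.141, -0.0, -0.272]
contact_force: [-1.1, -0.2, 4.6]
opening: -0.002
grasp_force: 2.3
```

Emit:
apply_moves([
  {"claw": 1,"delta_pos": [0,0,0.15],"yaw": 0},
  {"claw": 1,"delta_pos": [0,0,0],"yaw": 0},
])

```text
clock: 11.75
eef_pos: [619.7, 157.5, 305.5]
tcp_rot: [-3.141, -0.001, -0.272]
contact_force: [-4.9, -1.4, 14.7]
opening: -0.004
grasp_force: 7.5
```

Emit:
apply_moves([
  {"claw": 1,"delta_pos": [0,0,-0.4],"yaw": 0},
  {"claw": 1,"delta_pos": [0.43,0,-0.25],"yaw": 0},
  {"claw": 1,"delta_pos": [0.43,0,-0.25],"yaw": 0},
  {"claw": 1,"delta_pos": [0.43,0,-0.25],"yaw": 0},
  {"claw": 1,"delta_pos": [0.43,0,-0.25],"yaw": 0},
])

```text
clock: 12.38
eef_pos: [636.2, 152.8, 317.4]
tcp_rot: [3.141, 0.001, -0.272]
contact_force: [-1.0, 1.8, -0.6]
opening: -0.002
grasp_force: 0.6
```

Emit:
apply_moves([
  {"claw": 1,"delta_pos": [0.43,0,-0.25],"yaw": 0},
  {"claw": 1,"delta_pos": [0.43,0,-0.25],"yaw": 0},
  {"claw": 1,"delta_pos": [0.43,0,-0.25],"yaw": 0},
])

```text
clock: 12.75
eef_pos: [649.0, 149.3, 325.6]
tcp_rot: [-3.141, -0.001, -0.272]
contact_force: [0.5, 0.1, 0.7]
opening: -0.003
grasp_force: 0.0
```

```bash
python3 - <<'E'
from rig import r
import cv2
a=r.grab_frame("scene")["img"][150:290,230:410];b=r.grab_frame("top")["img"][170:310,240:400]
cv2.imwrite("pics/c.png",cv2.hconcat([cv2.resize(a,(400,311)),cv2.resize(b,(355,311))]))
E
```

```text
(no output)
```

View pics/c.png

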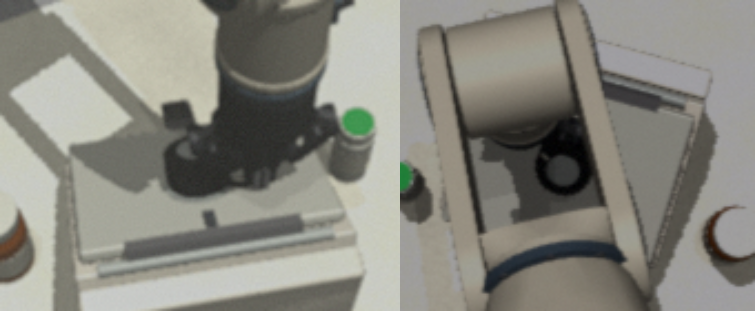

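The gripper hides the pointer in both views, so I'll look with the wrist camera.

```bash
python3 - <<'E'
from rig import r
import cv2
f=r.grab_frame("wrist");cv2.imwrite("pics/w.png",f["img"]);print(f["T_tool_cam"].round(2).tolist(),f["fx"],f["cx"],f["cy"])
E
```

```text
[[-0.0, 0.96, 0.26, 67.9], [1.0, 0.0, -0.0, 0.47], [-0.0, 0.26, -0.96, 30.7], [0.0, 0.0, 0.0, 1.0]] 406.64494541987455 316.90565277361026 237.7617207684045
```

View pics/w.png

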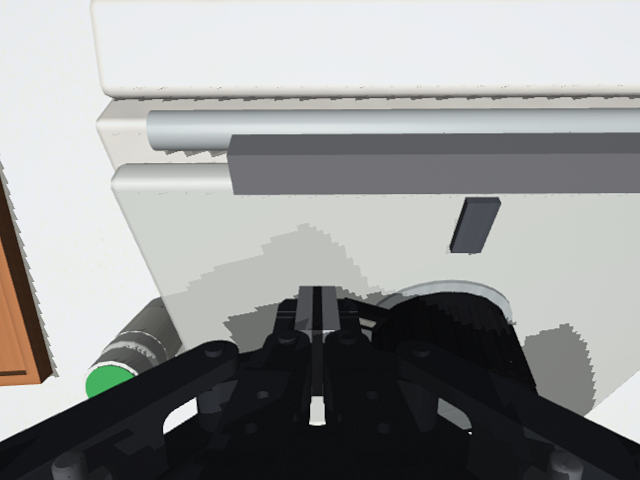

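Fingertip at (317,295), only about 13 mm wide. The nub is just to its right, at (343–375, 300–325), and already partly turned. I'll sweep towards the bar, at (475,225).

Emit:
apply_moves([
  {"claw": 1,"delta_pos": [0.1,0.4,-0.06],"yaw": 0},
  {"claw": 1,"delta_pos": [0.1,0.4,-0.06],"yaw": 0},
  {"claw": 1,"delta_pos": [0.4,0.43,-0.23],"yaw": 0},
  {"claw": 1,"delta_pos": [0.4,0.43,-0.23],"yaw": 0},
  {"claw": 1,"delta_pos": [0.4,0.43,-0.23],"yaw": 0},
  {"claw": 1,"delta_pos": [0.26,0.4,-0.15],"yaw": 0},
])

```text
clock: 13.65
eef_pos: [658.3, 121.5, 336.2]
tcp_rot: [-3.139, -0.002, -0.272]
contact_force: [-0.1, 4.2, 5.2]
opening: 0.003
grasp_force: 3.4
```

```bash
python3 - <<'E'
from rig import r
import cv2
f=r.grab_frame("wrist");cv2.imwrite("pics/w2.png",cv2.resize(f["img"][170:370,200:520],None,fx=2,fy=2))
E
```

```text
(no output)
```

View pics/w2.png

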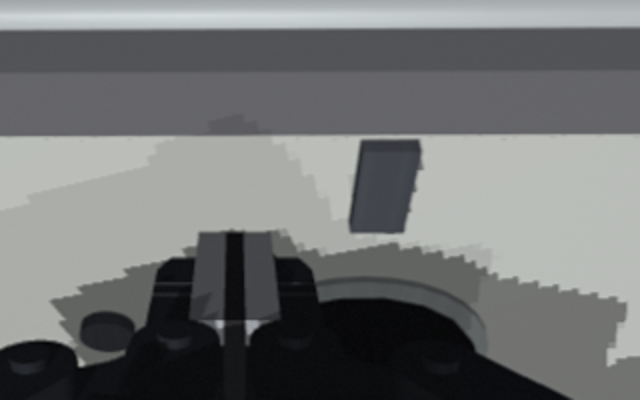

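Emit:
apply_moves([
  {"claw": 1,"delta_pos": [0,0.3,-0.1],"yaw": 0},
  {"claw": 1,"delta_pos": [0,0.35,0],"yaw": 0},
  {"claw": 1,"delta_pos": [0,0.3,0],"yaw": 0},
  {"claw": 1,"delta_pos": [0,0,0],"yaw": 0},
])

```text
clock: 14.2
eef_pos: [656.3, 112.0, 337.7]
tcp_rot: [-3.139, -0.004, -0.272]
contact_force: [3.2, 3.7, 8.1]
opening: -0.0
grasp_force: 4.3
```

Emit:
apply_moves([
  {"claw": 1,"delta_pos": [0,-1,0],"yaw": 0},
  {"claw": 1,"delta_pos": [0,-0.5,-3],"yaw": 0},
  {"claw": 1,"delta_pos": [0,0,-5],"yaw": 0},
  {"claw": 1,"delta_pos": [-4,0,-4],"yaw": 0},
  {"claw": 1,"delta_pos": [-5,0,0],"yaw": 0},
  {"claw": 1,"delta_pos": [-5,0,0],"yaw": 0},
  {"claw": 1,"delta_pos": [0,0,0],"yaw": 0},
])

```text
clock: 15.08
eef_pos: [521.4, 164.1, 455.8]
tcp_rot: [3.141, 0.001, -0.271]
contact_force: [1.0, -0.3, -1.1]
opening: -0.003
grasp_force: 0.0
```

```bash
python3 - <<'E'
from rig import r
import cv2,pickle,numpy as np
s=r.sense();f=r.grab_frame("wrist");t=r.grab_frame("scene");pickle.dump((s,f,t),open("w.pkl","wb"))
print(s["eef_pos"],s["tcp_rot"])
cv2.imwrite("pics/w3.png",cv2.hconcat([cv2.resize(f["img"],(480,360)),cv2.resize(t["img"][180:270,270:350],(320,360))]))
E
```

```text
[521.41360775 164.09462381 455.78418879] [ 3.14068943e+00  1.46285245e-03 -2.70578255e-01]
```

View pics/w3.png

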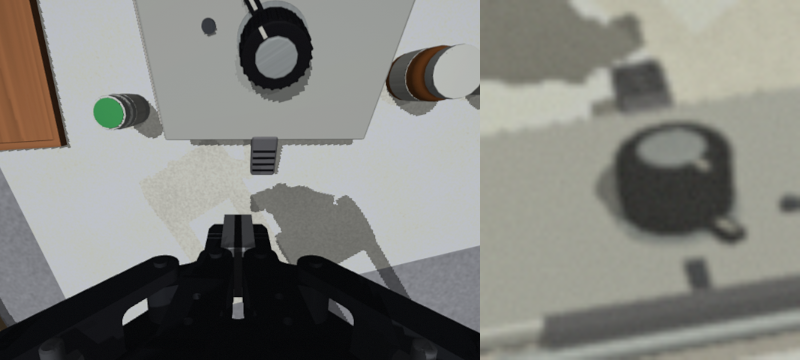

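```bash
cat > p.py <<'E'
from h import *
xs=np.array([.963,-.269,0]);ys=np.array([.269,.963,0]);Z=np.array([0,0,1.])
U=.866*xs+.5*Z;N=-.5*xs+.866*Z
C=570*xs+269*ys+136.9*Z   # collar axis on the face
def uw(f,u,v,k):
    d=rot(f)@np.array([(u-f["cx"])/f["fx"],-(v-f["cy"])/f["fy"],-1]);e=np.array(f["eye"])
    p=e+d*(((C+k*N-e)@N)/(d@N))-C;return p@U,p@ys
E
python3 - <<'E'
from p import *;import pickle
s,f,t=pickle.load(open("w.pkl","rb"))
for n,u,v,k in[("nub tip",335.5,239.5,5),("nub line end",332.5,236.5,7.5),("nub line in",328.5,233.5,7.5),("bar",324.3,249,3),("top line in",325.5,220.5,36),("hub",317.5,216.5,38),("dot",347.5,231,1)]:
    a,b=uw(t,u,v,k);print(n,np.round([a,b],1),"alpha",np.round(np.arctan2(b,a),3))
# hub centroid & pale pixels
i=t["img"].astype(int);g=i.mean(2);print(g[215:245,310:345].round(0).astype(int)[::1,::1].tolist() if 0 else "")
f2=dict(f)
R=Ro.from_euler("xyz",s["tcp_rot"]).as_matrix();T=f["T_tool_cam"]
W=dict(f,eye=s["eef_pos"]+R@T[:3,3],rotation=Ro.from_matrix(R@T[:3,:3]).as_euler("xyz"))
for n,u,v,k in[("hub",276*4/3,59*4/3,38),("top line out",257*4/3,24*4/3,36),("top line in",265*4/3,38*4/3,36),("nub line",247*4/3,3*4/3,7.5),("dot",208*4/3,26*4/3,1)]:
    a,b=uw(W,u,v,k);print("W",n,np.round([a,b],1),"alpha",np.round(np.arctan2(b,a),3))
E
```

```text
nub tip [41.7 26.1] alpha 0.559
nub line end [33.5 21.9] alpha 0.58
nub line in [20.5 16.3] alpha 0.67
bar [64.9  0.4] alpha 0.006
top line in [17.7 13.1] alpha 0.639
hub [1.3 0.1] alpha 0.103
dot [12.  55.5] alpha 1.358

W hub [ 1.9 -1.3] alpha -0.606
W top line out [26.9 14.6] alpha 0.499
W top line in [17.   8.2] alpha 0.448
W nub line [32.7 21.4] alpha 0.58
W dot [13.5 53.5] alpha 1.324
```

The collar is only at about 0.79 rad (pointer 0.56 rad short of the bar): the finger rode over the nub, because it was too far uphill and too high. I'll go again lower and follow the nub's corner.

Emit:
apply_moves([
  {"claw": 1,"delta_pos": [4.5,-0.4,0],"yaw": 0},
  {"claw": 1,"delta_pos": [4.5,-0.4,0],"yaw": 0},
  {"claw": 1,"delta_pos": [4.5,-0.4,0],"yaw": 0},
  {"claw": 1,"delta_pos": [0,0,4],"yaw": 0},
  {"claw": 1,"delta_pos": [0,0,4],"yaw": 0},
  {"claw": 1,"delta_pos": [0,0,3],"yaw": 0},
  {"claw": 1,"delta_pos": [0,0,1],"yaw": 0},
  {"claw": 1,"delta_pos": [0,0,0],"yaw": 0},
])

```text
clock: 16.18
eef_pos: [658.2, 138.8, 335.4]
tcp_rot: [3.141, 0.001, -0.273]
contact_force: [0.2, -0.1, -0.9]
opening: 0.002
grasp_force: 0.0
```

Emit:
apply_moves([
  {"claw": 1,"delta_pos": [0,0,0.3],"yaw": 0},
  {"claw": 1,"delta_pos": [0,0,0],"yaw": 0},
])

```text
clock: 16.42
eef_pos: [658.0, 139.2, 333.8]
tcp_rot: [-3.141, -0.001, -0.272]
contact_force: [0.1, -0.2, 1.0]
opening: 0.001
grasp_force: 0.0
```

Emit:
apply_moves([
  {"claw": 1,"delta_pos": [-0.25,0,0.2],"yaw": 0},
  {"claw": 1,"delta_pos": [0,0,0.15],"yaw": 0},
  {"claw": 1,"delta_pos": [0,0,0],"yaw": 0},
])

```text
clock: 16.8
eef_pos: [655.2, 139.9, 329.2]
tcp_rot: [3.142, 0.0, -0.272]
contact_force: [-0.5, -0.5, 0.1]
opening: -0.003
grasp_force: 0.0
```

Emit:
apply_moves([
  {"claw": 1,"delta_pos": [0,0,0.15],"yaw": 0},
  {"claw": 1,"delta_pos": [0,0,0],"yaw": 0},
])

```text
clock: 17.05
eef_pos: [655.4, 139.9, 328.4]
tcp_rot: [-3.141, -0.001, -0.272]
contact_force: [-0.9, -0.6, 5.3]
opening: 0.002
grasp_force: 2.3
```

Emit:
apply_moves([
  {"claw": 1,"delta_pos": [0,0,-0.13],"yaw": 0},
  {"claw": 1,"delta_pos": [0,0.3,0],"yaw": 0},
  {"claw": 1,"delta_pos": [0,0.3,0],"yaw": 0},
  {"claw": 1,"delta_pos": [0.15,0.31,-0.09],"yaw": 0},
  {"claw": 1,"delta_pos": [0.15,0.31,-0.09],"yaw": 0},
])

```text
clock: 17.68
eef_pos: [654.9, 127.3, 330.9]
tcp_rot: [-3.141, 0.0, -0.272]
contact_force: [-0.2, 2.0, -0.2]
opening: -0.002
grasp_force: 1.6
```

Emit:
apply_moves([
  {"claw": 1,"delta_pos": [0.18,0.42,-0.1],"yaw": 0},
  {"claw": 1,"delta_pos": [0.17,0.43,-0.1],"yaw": 0},
  {"claw": 1,"delta_pos": [0,0,0],"yaw": 0},
])

```text
clock: 18.05
eef_pos: [656.0, 117.6, 333.0]
tcp_rot: [3.141, -0.0, -0.273]
contact_force: [0.1, 0.9, 0.7]
opening: 0.002
grasp_force: 0.5
```

Emit:
apply_moves([
  {"claw": 1,"delta_pos": [0.1,0.3,-0.06],"yaw": 0},
  {"claw": 1,"delta_pos": [0.08,0.28,-0.05],"yaw": 0},
  {"claw": 1,"delta_pos": [0,0,0],"yaw": 0},
])

```text
clock: 18.42
eef_pos: [656.0, 111.8, 333.9]
tcp_rot: [3.141, 0.0, -0.272]
contact_force: [-0.1, 1.7, 0.0]
opening: -0.001
grasp_force: 0.6
```

Emit:
apply_moves([
  {"claw": 1,"delta_pos": [0,-1,0],"yaw": 0},
  {"claw": 1,"delta_pos": [0,-1,-3],"yaw": 0},
  {"claw": 1,"delta_pos": [0,0,-5],"yaw": 0},
  {"claw": 1,"delta_pos": [-4,0,-5],"yaw": 0},
  {"claw": 1,"delta_pos": [-5,0,0],"yaw": 0},
  {"claw": 1,"delta_pos": [-4,0,0],"yaw": 0},
  {"claw": 1,"delta_pos": [0,0,0],"yaw": 0},
])

```text
clock: 19.3
eef_pos: [535.2, 166.9, 463.4]
tcp_rot: [3.142, -0.0, -0.27]
contact_force: [0.4, 0.2, 0.2]
opening: 0.001
grasp_force: 0.0
```

```bash
python3 - <<'E'
from rig import r
import cv2,pickle,numpy as np
s=r.sense();f=r.grab_frame("wrist");t=r.grab_frame("scene");pickle.dump((s,f,t),open("w.pkl","wb"))
cv2.imwrite("pics/w4.png",cv2.hconcat([cv2.resize(f["img"][:180,240:440],(400,360)),cv2.resize(t["img"][180:270,270:350],(320,360))]))
E
```

```text
(no output)
```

View pics/w4.png

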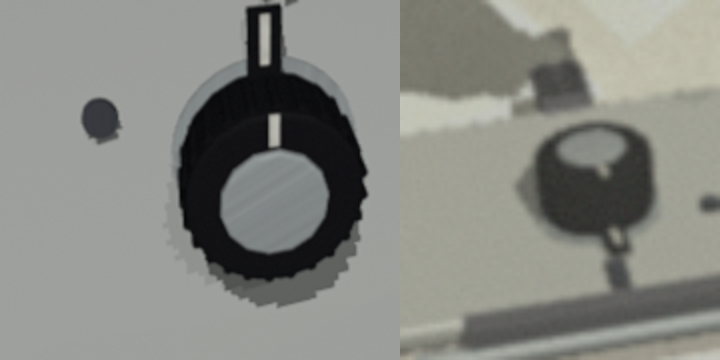

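```bash
python3 - <<'E'
from p import *;import pickle
s,f,t=pickle.load(open("w.pkl","rb"))
R=Ro.from_euler("xyz",s["tcp_rot"]).as_matrix();T=f["T_tool_cam"]
W=dict(f,eye=s["eef_pos"]+R@T[:3,3],rotation=Ro.from_matrix(R@T[:3,:3]).as_euler("xyz"))
g=cv2.cvtColor(W["img"],cv2.COLOR_BGR2GRAY);
def pr(F,n,u,v,k):
    a,b=uw(F,u,v,k);print(n,np.round([a,b],1),"alpha",np.round(np.arctan2(b,a),3))
for a in[("hub",377.5,101,38),("top in",377.5,72.5,36),("top out",377.5,57.5,36),("nub in",371.5,32.5,7.5),("nub out",372.2,6.5,7.5),("dot",290,59,1)]:pr(W,*a)
S=lambda x,y:(270+(x-400)/4,180+y/4)
for n,x,y,k in[("hub",592,147,38),("nub in",612,228,7.5),("nub out",622,245,7.5),("nub tip",617,250,5),("bar hi",622,286,3),("bar lo",612,262,3),("dot",709,203,1)]:pr(t,n,*S(x,y),k)
E
```

```text
hub [ 3.1 -1.7] alpha -0.51
top in [19.7 -0.1] alpha -0.006
top out [28.3  0.8] alpha 0.028
nub in [32.2  1.9] alpha 0.059
nub out [46.6  2.9] alpha 0.062
dot [13.6 52.9] alpha 1.32
hub [2.5 0.9] alpha 0.354
nub in [29.9  3.8] alpha 0.128
nub out [46.2  6.1] alpha 0.131
nub tip [46.   3.5] alpha 0.076
bar hi [73.7  1.2] alpha 0.016
bar lo [52.5 -0.1] alpha -0.003
dot [10.9 55.2] alpha 1.376
```

The nub is 0.07–0.1 rad short of the bar in both views, so it needs about 3 mm more. I'll retrace the path.

Emit:
apply_moves([
  {"claw": 1,"delta_pos": [4,0,0],"yaw": 0},
  {"claw": 1,"delta_pos": [5,0,0],"yaw": 0},
  {"claw": 1,"delta_pos": [4,0,4.5],"yaw": 0},
  {"claw": 1,"delta_pos": [0,0,5],"yaw": 0},
  {"claw": 1,"delta_pos": [0,1,2.5],"yaw": 0},
  {"claw": 1,"delta_pos": [0,0,0.8],"yaw": 0},
  {"claw": 1,"delta_pos": [0,0,0],"yaw": 0},
])

```text
clock: 20.27
eef_pos: [660.6, 121.1, 334.9]
tcp_rot: [3.141, 0.0, -0.273]
contact_force: [-0.3, -0.1, 0.5]
opening: -0.007
grasp_force: 0.0
```

Emit:
apply_moves([
  {"claw": 1,"delta_pos": [-0.15,0.4,0.07],"yaw": 0},
  {"claw": 1,"delta_pos": [0,0.4,0],"yaw": 0},
  {"claw": 1,"delta_pos": [0,0.3,0],"yaw": 0},
  {"claw": 1,"delta_pos": [0,0,0],"yaw": 0},
])

```text
clock: 20.78
eef_pos: [655.5, 111.2, 334.5]
tcp_rot: [-3.141, -0.001, -0.272]
contact_force: [0.7, 0.8, -0.0]
opening: 0.002
grasp_force: 0.3
```

Emit:
apply_moves([
  {"claw": 1,"delta_pos": [0,0.2,0],"yaw": 0},
  {"claw": 1,"delta_pos": [0,0,0],"yaw": 0},
  {"claw": 1,"delta_pos": [0,0,0],"yaw": 0},
])

```text
clock: 21.15
eef_pos: [655.0, 109.5, 334.4]
tcp_rot: [-3.141, -0.001, -0.272]
contact_force: [1.6, 2.8, 1.2]
opening: 0.003
grasp_force: 1.5
```

Emit:
apply_moves([
  {"claw": 1,"delta_pos": [0,-1,0],"yaw": 0},
  {"claw": 1,"delta_pos": [0,-1,-3],"yaw": 0},
  {"claw": 1,"delta_pos": [0,0,-5],"yaw": 0},
  {"claw": 1,"delta_pos": [-4,0,-5],"yaw": 0},
  {"claw": 1,"delta_pos": [-5,0,0],"yaw": 0},
  {"claw": 1,"delta_pos": [-3,0,0],"yaw": 0},
  {"claw": 1,"delta_pos": [0,0,0],"yaw": 0},
])

```text
clock: 22.02
eef_pos: [543.7, 161.3, 463.0]
tcp_rot: [3.141, 0.001, -0.271]
contact_force: [0.1, -0.7, 0.2]
opening: -0.0
grasp_force: 0.0
```

```bash
python3 m.py zz; python3 - <<'E'
from rig import r
import cv2,pickle,numpy as np
s=r.sense();f=r.grab_frame("wrist");t=r.grab_frame("scene");pickle.dump((s,f,t),open("w.pkl","wb"))
cv2.imwrite("pics/w5.png",cv2.hconcat([cv2.resize(f["img"][:180,240:440],(400,360)),cv2.resize(t["img"][180:270,270:350],(320,360))]))
E
```

```text
scene theta 0.004 normal [-0.479  0.131  0.868] c [619.1 105.7 137.5] az -15.3
 collar top [605.3 112.  169.5] rad 30.4 h 36.1 388 s,l 552.8 270.7
top theta -0.006 normal [-0.486  0.141  0.863] c [624.1  75.7 143.3] az -16.2
 collar top [605.7 104.8 170.5] rad 24.7 h 35.2 74 s,l 555.1 263.8
```

View pics/w5.png

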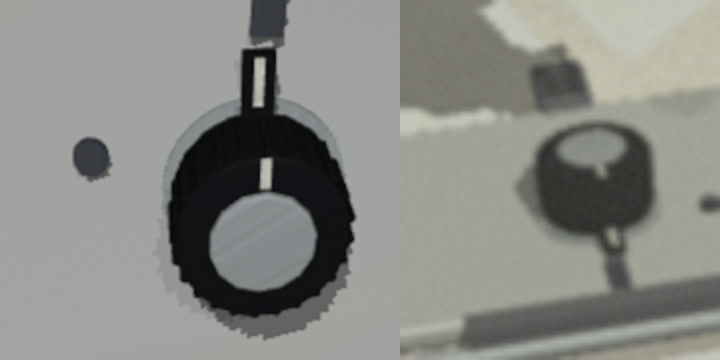

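```bash
python3 - <<'E'
from p import *;import pickle
s,f,t=pickle.load(open("w.pkl","rb"))
R=Ro.from_euler("xyz",s["tcp_rot"]).as_matrix();T=f["T_tool_cam"]
W=dict(f,eye=s["eef_pos"]+R@T[:3,3],rotation=Ro.from_matrix(R@T[:3,:3]).as_euler("xyz"))
def pr(F,n,u,v,k):
    a,b=uw(F,u,v,k);print(n,np.round([a,b],1),"alpha",np.round(np.arctan2(b,a),3))
w=lambda x,y:(240+x/2,y/2)
for n,x,y,k in[("hub",263,242,38),("top in",265,189,36),("top out",266,159,36),("nub in",258,106,7.5),("nub out",261,58,7.5),("nub tip",258.5,49,7.5),("dot",91,157,1),("bar lo",266,40,3),("bar hi",269,5,3)]:pr(W,n,*w(x,y),k)
S=lambda x,y:(270+(x-400)/4,180+y/4)
for n,x,y,k in[("nub in",607,229,7.5),("nub out",615,246,7.5),("nub tip",616,252,7.5),("bar hi",622,286,3),("bar lo",614,262,3)]:pr(t,n,*S(x,y),k)
E
```

```text
hub [ 2.9 -1.6] alpha -0.512
top in [19.1 -0.9] alpha -0.045
top out [28.1 -0.2] alpha -0.009
nub in [32.1 -0.2] alpha -0.005
nub out [46.   0.2] alpha 0.005
nub tip [48.5  1.2] alpha 0.025
dot [13.2 52.9] alpha 1.327
bar lo [49.6 -1.3] alpha -0.027
bar hi [58.9 -1.3] alpha -0.022
nub in [30.1  1.4] alpha 0.045
nub out [46.1  2.7] alpha 0.059
nub tip [51.3  2.4] alpha 0.046
bar hi [73.7  1.2] alpha 0.016
bar lo [52.7  0.8] alpha 0.015
```

The pointer is about 0.03–0.04 rad short of the bar, well inside tolerance. The cover reads 0 and the robot is clear of everything.

```bash
python3 -c "
from rig import r
print(r.sign_off())"
```

```text
the job is handed in; nothing more can be done
None
```

I lowered the cover gently onto its stop and turned the lock collar to about 1.31 rad by my camera measurements (locked is 1.35, within 0.10). The arm was clear of everything when I handed in at about 22 s; the sign-off gave no verdict.

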